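# Set up the neck cradle on the work stud

## Robot

A 6-joint arm with a two-finger parallel gripper is mounted at the origin on the work surface. World frame = base frame: x ahead of the robot, y to its left, z up, the work surface at z = 0. Lengths are in m, angles in rad, forces in N, time in s.
With the tool pointing down it reaches from about 0.3 to 0.875 m from the base axis. Payload 4.2 kg.
Tool frame: the origin (TCP) lies at the very end of the fingers, on their centre line; the grasp point (between the pads) lies 19 mm behind it (robot.grip_point_offset is the distance from the TCP to the grasp point, in m); z points along the fingers, y is the line along which they close (so a half turn about z gives the same grasp; the last joint's range is limited). The gripper opens to 85 mm and grips with 20 to 120 N. Pads are 22 mm wide; open, the fingers measure 114 mm over their backs; the gripper's body (76 mm by 85 mm) begins 54 mm behind the grasp point. The pads swing forward as they close: fully open they stand 13 mm farther back than shut.
Start: joints at [-1.147, 0.32, 1.565, -0, 1.257, -0.02], TCP at [0.247, -0.519, 0.231] pointing down, gripper open.
Joint ranges: [-3.11, 3.11], [-0.84, 2.01], [0.21, 2.61], [-1.34, 4.49], [0.05, 2.63], [-2.56, 2.56]. Speed limits (rad/s): [2.57, 2.57, 3.14, 3.14, 3.14, 3.14].

## Interface

Orientations are given as a rotation vector (axis times angle).
In Python, from station import monitor, capture, camera_params, robot, models gives the robot as it stands. The module is installed in compiled form; this text tells all that it offers.
- The arm moves only by the tool servo_tool, never from a script. Its argument "plan" is a list of rows, each a list of 7 numbers: the shift along the tool's x, y, z in mm, then the turn, a rotation vector about the tool's x, y, z in rad, then the finger opening in mm, from 0 to 85.4. A call has exactly 8 rows; each row shifts and turns the commanded pose from where the row before left it, along the tool's axes as they then stand; what a row does not reach is not made up. A row lasts 1/8 s, in which the tool goes at most 62.5 mm and 10.7 degrees, less where a joint would pass 70% of its speed; a pose out of reach is approached as far as the arm can. A call with a gripper value outside its range is refused whole. The fingers move at their own pace and stop on an object; the grip force is fixed at half the most. Time passes only in rows, so rows that do not move let the fingers close, or fill a call up. It gives the time, the measured TCP pose, the force, the opening and the grip force at its end, in the units of the state.
- monitor.observe(): the state, without advancing time (a new reading comes with each control period).
- capture(name): name is "side" or "top"; returns (picture, depth): 420x560x3 uint8, red, green, blue; 420x560 float32, m along the optical axis (not along the pixel's ray), 0 where there is no reading.
- camera_params(name): a dict with "K" (3x3 intrinsics, pixels), "eye" and "rotation" of the camera in the world. Camera axes: x right, y down, z forward; pixel columns grow to the right and rows downward; lengths in m; the calibration is good to about 2 mm. A picture is of the moment at which its call begins. camera_params takes no time and is no camera call.
- robot.hand_in(): hands the job in; it is judged then, once.
Trained networks look in the newest picture that a camera, given by its name, has taken for a name from the list of things; names that differ only in an ending like _2 or _b are one class to them, and where a whole thing is asked for, a point or a joint stands for the part that bears it (a point fixed in the world has none). Each returns a list of dicts, best first, with "confidence" (0 to 1); they miss things now and then, are a little off and sometimes report something else, mostly with a low value. They report only what shows in the picture. A call takes as long as a camera call. They do not tell look-alikes from the thing itself.
- models.search_frame(camera, target): "location" ([x, y, z] in m, in the coordinates of the camera as it stood for that picture, good to about 4 mm: the middle of the surface that is visible of it).
- models.pinpoint(camera, target): "location" ([x, y, z] in m, in the coordinates of the camera as it stood for that picture, good to about 4 mm: a listed point, or the origin of a listed thing).
The state is a dict: "t": time; "joints": joint angles; "joint_velocities": joint speeds; "effort": joint torques, N m; "eef_pos": TCP position; "tcp_rot": TCP orientation; "ft_force": force on the tool from outside, world axes, zero at the start; "wrist_torque": the same for the moment, N m; "opening": opening from 0.0 (shut) to 1.0 (fully open); "gripper_force": force on a finger pad.
Only numpy, scipy, OpenCV 4.12 (cv2) and the standard library are available. Lean on these libraries where they do the work, as an engineer would, in place of code of your own. Each camera call takes 0.05 s, during which the arm holds its last target. There are 200 camera calls.

## Task

The instrument maker's neck cradle is clamped on the short parking ball stud; set it up on the tall work stud instead. Raise the clamp lever while the cradle is still on the parking stud, lift the cradle off, lower it without dropping it until the socket sits fully down over the work stud's ball, and then press the lever fully down to lock it. Leave the glue bottle, the varnish jar and the brush where they are.

Things in the scene. Friction and masses are not known exactly. Their poses are not given: they have to be found in the camera images.
- cradle: Neck cradle, loose, 0.8 kg: green round socket 53 mm across, open below (bore 39.6 mm, roof 53 mm up), maple saddle on top, lever at one side. Origin: centre of the bottom rim; z up, x towards the lever, y along the saddle's groove. Saddle 66 mm along x, 58 along y, solid from 61 to 83 mm above the origin; 10 mm walls at its x ends rise to 103 mm beside the groove.
- cradle_grip (a point): Centre of the solid part of the saddle block, on the cradle's z axis, 72 mm above its bottom rim. The two flat ends of the block across y are 58 mm apart and free to grip (29 mm either side of this point along y); axes as the cradle's.
- cradle_socket (a point): Centre of the socket, 33 mm above the bottom rim on the cradle's z axis: the centre of the ball lies here when the cradle is fully seated; axes as the cradle's.
- lever_hinge (a point): The lever's hinge, 32 mm from the cradle's z axis along +x and 25 mm above the bottom rim; the hinge axis is parallel to y. Axes as the cradle's.
- lever_knob (a point): Centre of the red ball knob (26 mm diameter) at the end of the lever, a 10 mm rod; 85 mm from the hinge. Lever fully down: 114 mm out from the cradle's z axis along +x, 47 mm above the rim (the rod rises outward at 15 degrees). Fully up: 62 mm out, 104 mm above the rim (rod at 69 degrees).
- clamp_lever (a joint): Lever angle (rad): 0 fully down (locked, at its stop), 0.95 fully up (open, at its stop); the knob rises and comes in as it grows. Stiff hinge (about 3 N at the knob); the lever stays where it is left. Its inner end is the clamp jaw: below about 0.6 it reaches under the ball and keeps the cradle on, or the ball out; above that the way is free.
- park_stud: The short stud on which the cradle stands at the start, bolted to the bench, steel: foot disc 84 mm across, shank, collar 56 mm across with its top 30 mm above the bench, and a ball of 38 mm diameter above it on a thin neck. Origin: centre of its foot, on the bench; z up. It may stand at the left or the right.
- park_stud_ball (a point): Centre of the short stud's ball, 63 mm above the bench.
- work_stud: The tall stud, empty at the start: the same shape, but the collar's top is 75 mm above the bench. The seated cradle's bottom rim stands on that collar. Any direction of the lever is fine. Pressing hard on the knob rocks the seated cradle a few degrees; it settles back when let go. Origin: centre of its foot, on the bench; z up.
- work_stud_ball (a point): Centre of the tall stud's ball (38 mm diameter), 108 mm above the bench, with 14 mm of thin neck between collar and ball; it is free from above and all round.
- glue_bottle: Bystander: yellow glue bottle with an orange cap, 58 mm across, 160 mm tall, standing. Origin: centre of its underside.
- varnish_jar: Bystander: amber varnish jar with a dark lid, 66 mm across, 80 mm tall, standing. Origin: centre of its underside.
- brush: Bystander: flat brush with an orange handle, about 200 mm long, lying flat. Origin: below its middle, on the bench; x along it towards the bristles.
Not all that is in view belongs to the job. Leave any purple look-alike of the park_stud alone. Of the things that look like the cradle, the larger one is meant.

How it is judged:
On the way, in this order (a step that is already met when the one before it is completed fails the run):
1. the lever is raised (above 0.65 rad) while the cradle is still on the parking stud (value of joint clamp_lever above 0.65 rad and distance between cradle_socket and park_stud_ball below 0.015 m), for 0.1 s.
2. the cradle sits fully down over the ball of the work stud with its lever still up (above 0.5 rad) (distance between cradle_socket and work_stud_ball below 0.005 m and value of joint clamp_lever above 0.5 rad), for 0.1 s.
At the end, for the whole second after the job is handed in: The cradle sits upright (within 0.08 rad) and at rest on the work stud with the socket's centre within 4 mm of the ball's centre, its lever is within 0.1 rad of fully down, and the bottle, the jar and the brush are within 20 mm of where they were (distance between cradle_socket and work_stud_ball below 0.004 m and angle between cradle's own z axis and vertical below 0.08 rad and value of joint clamp_lever below 0.1 rad and linear speed of cradle below 0.02 m/s and distance of each of glue_bottle, varnish_jar, brush from where it was at the start of the episode below 0.02 m); the robot touches nothing.
It fails at once if the cradle is dropped: it moves faster than 0.45 m/s within 30 mm of its seat on the work stud (distance between cradle_socket and work_stud_ball below 0.03 m and linear speed of cradle above 0.45 m/s).
It fails at once if the glue bottle, the varnish jar or the brush is knocked away (moved more than 50 mm) (distance of any of glue_bottle, varnish_jar, brush from where it was at the start of the episode above 0.05 m).
It also fails if it takes over 67 s, if anything falls off the work surface, if the arm or the gripper's body presses on something with over 40 N, if the wrist force passes 120 N, or if a joint passes its speed limit or range.

## Working session

There is one attempt and no reset: what is moved stays moved. The work goes in short steps, Python scripts to look and compute and a tool call to move; the robot and the scene stay as the last step left them, time stands still between calls to the robot, and variables do not carry over. Pictures are saved under pics/ and viewed, at most 10 in all, crops included, and the job is handed in when it is done.

Besides the shell and the picture viewer there is one more tool, called as name(argument=value, ...), one argument or row to a line, values as JSON. servo_tool: Moves the arm, as the interface text tells. Its arguments: {"type":"object","properties":{"plan":{"type":"array","items":{"type":"array","items":{"type":"number"}}}},"required":["plan"]}

```bash
mkdir -p pics
cat > h.py <<'E'
import numpy as np, cv2
from station import monitor, capture, camera_params, robot, models
def cam(n):
    p=camera_params(n); return np.array(p["K"]),np.array(p["eye"]),np.array(p["rotation"])
def tow(n,l):
    K,e,R=cam(n); return R@np.array(l)+e
def px(n,w):
    K,e,R=cam(n); c=K@(R.T@(np.array(w)-e)); return (c[:2]/c[2]).round().astype(int)
def find(n,t,f="pinpoint",k=3):
    for d in getattr(models,f)(n,t)[:k]:
        w=tow(n,d["location"]); print(n,t,f[:3],round(d["confidence"],2),w.round(4),px(n,w))
E
python3 - <<'E'
from h import *
ims=[]
for n in("side","top"):
    p,d=capture(n); np.save(f"{n}.npy",d); cv2.imwrite(f"pics/{n}0.png",p[:,:,::-1])
    print(n,camera_params(n))
    for t in("cradle","lever_knob","cradle_grip","park_stud","work_stud","work_stud_ball","glue_bottle","varnish_jar","brush"): find(n,t)
print(monitor.observe())
E
```

```text
side {'K': array([[412.24281849,   0.        , 283.06797818],
       [  0.        , 412.24281849, 208.4133219 ],
       [  0.        ,   0.        ,   1.        ]]), 'eye': array([0.34350371, 0.66375403, 0.79203871]), 'rotation': array([-0.50563736,  2.71705859, -1.11713142])}Traceback (most recent call last):
  File "<stdin>", line 6, in <module>
  File "h.py", line 11, in find
    w=tow(n,d["location"]); print(n,t,f[:3],round(d["confidence"],2),w.round(4),px(n,w))
                                                                                ~~^^^^^
  File "h.py", line 8, in px
    K,e,R=cam(n); c=K@(R.T@(np.array(w)-e)); return (c[:2]/c[2]).round().astype(int)
                    ~^^~~~~~~~~~~~~~~~~~~~~
ValueError: matmul: Input operand 1 does not have enough dimensions (has 0, gufunc core with signature (n?,k),(k,m?)->(n?,m?) requires 1)
```

View pics/side0.png

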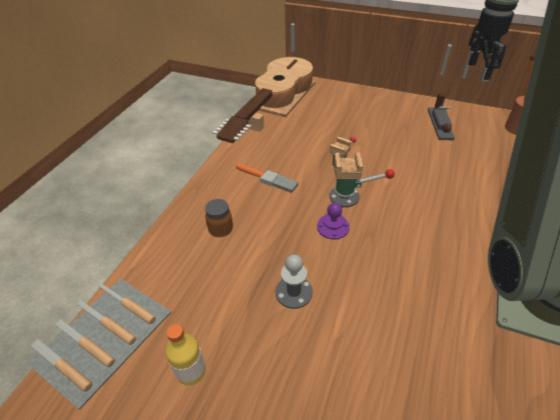

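The side view shows the large cradle with its lever and red knob at (347,175), knob at (390,173). The small look-alike is behind it at (342,148), the purple stud at (334,218), and the tall work stud at (294,280). The camera rotation turns out to be a rotation vector, so I'll fix the helper.

```bash
sed -i 's/np.array(p\["rotation"\])/Rotation.from_rotvec(p["rotation"]).as_matrix()/; 1a from scipy.spatial.transform import Rotation' h.py
python3 - <<'E'
from h import *
for n in("side","top"):
    p,d=capture(n); np.save(f"{n}.npy",d); cv2.imwrite(f"pics/{n}0.png",p[:,:,::-1])
    for t in("cradle","lever_knob","cradle_grip","park_stud","work_stud","work_stud_ball","glue_bottle","varnish_jar","brush"): find(n,t)
    if n=="side": cv2.imwrite("pics/sidecrop.png",cv2.resize(p[120:310,250:420,::-1],None,fx=3,fy=3,interpolation=2))
print(monitor.observe())
E
```

```text
side cradle pin 0.84 [ 0.5033 -0.1688  0.031 ] [346 188]
side cradle pin 0.58 [ 0.5626 -0.3023  0.0007] [338 163]
side lever_knob pin 0.77 [ 0.3978 -0.2056  0.0783] [390 176]
side lever_knob pin 0.55 [ 0.5437 -0.3864  0.0367] [352 139]
side cradle_grip pin 0.92 [ 0.5593 -0.3027  0.0593] [341 148]
side cradle_grip pin 0.69 [ 0.5053 -0.1671  0.0998] [347 169]
side cradle_grip pin 0.16 [ 0.5101 -0.1658  0.001 ] [342 196]
side park_stud pin 0.7 [ 0.5026 -0.0465 -0.0011] [333 227]
side park_stud pin 0.62 [ 5.088e-01 -1.664e-01 -5.000e-04] [343 197]
side park_stud pin 0.56 [ 0.5062 -0.1623  0.1008] [347 170]
side work_stud pin 0.9 [0.528  0.1728 0.004 ] [294 290]
side work_stud_ball pin 0.71 [0.5251 0.1736 0.1055] [295 264]
side glue_bottle pin 0.66 [6.517e-01 4.205e-01 1.000e-04] [190 373]
side varnish_jar pin 0.59 [ 7.723e-01  6.010e-02 -3.000e-04] [221 229]
side brush pin 0.59 [ 0.7385 -0.159   0.0041] [266 178]
top cradle pin 0.83 [ 0.5582 -0.2988 -0.0014] [429 206]
top cradle pin 0.66 [ 0.5057 -0.1672  0.0282] [375 228]
top cradle pin 0.48 [ 0.396  -0.2085  0.0786] [400 277]
top lever
[... 643 characters left out ...]
0282] [376 228]
{'t': 1.1, 'joints': array([-1.14699751e+00,  3.19617796e-01,  1.56452337e+00,  2.44929649e-05,
        1.25737533e+00, -2.00015865e-02]), 'joint_velocities': array([-0.0012159 , -0.00079939, -0.00017173,  0.00035024, -0.00019522,
        0.00165834]), 'effort': array([-6.80582652e-04, -4.15420747e+01, -2.34424549e+01, -1.79969938e-04,
        3.66113945e-04,  1.34059590e-05]), 'eef_pos': array([ 0.24690237, -0.51930626,  0.23131862]), 'tcp_rot': array([3.06449835e+00, 6.91386160e-01, 5.98438432e-05]), 'ft_force': array([ 0.46119815,  0.07689074, -0.23211544]), 'wrist_torque': array([-0.05540907,  0.03922188, -0.04522404]), 'gripper_force': 0.0, 'opening': 0.9984442347967553}
```

View pics/top0.png

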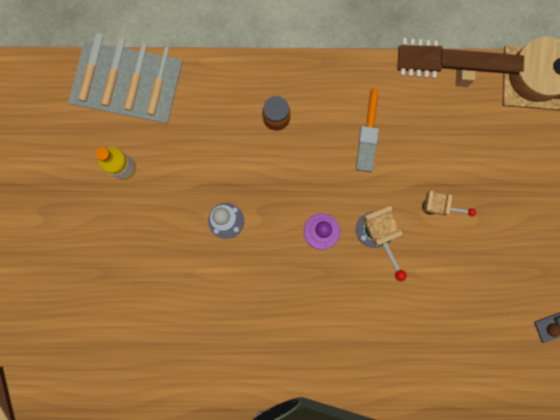

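View pics/sidecrop.png

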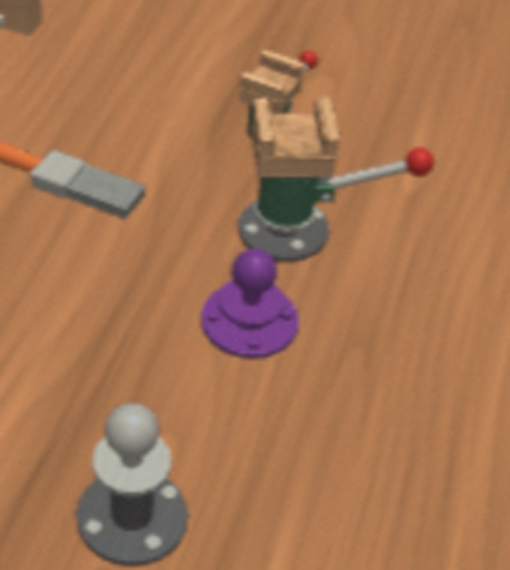

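Candidates for the cradle in the top view are (376,228), the larger one with the long lever, and (435,204), a miniature. The enlarged side crop confirms the one with its socket at (285,195) in the crop is the larger. Its knob is about 115 mm from the axis at z≈77 mm, which matches the given sizes, and it stands on a grey stud, not the purple one. I'll use that one.

Next I'll refine the knob and work ball positions from depth.

```bash
cat >> h.py <<'E'
from scipy.optimize import least_squares
def cloud(n,d,m):
    K,e,R=cam(n); v,u=np.nonzero(m&(d>0)); z=d[v,u]
    return np.c_[(u-K[0,2])*z/K[0,0],(v-K[1,2])*z/K[1,1],z]@R.T+e
def sphere(P,r,c0,tol=.004):
    c=np.array(c0,float)
    for _ in range(6):
        Q=P[abs(np.linalg.norm(P-c,axis=1)-r)<(.012 if _<2 else tol)]
        c=least_squares(lambda x:np.linalg.norm(Q-x,axis=1)-r,c,loss="soft_l1",f_scale=.001).x
    return c.round(4),len(Q)
def red(p): 
    p=p.astype(int); return (p[...,0]>110)&(p[...,1]<60)&(p[...,2]<60)
def near(n,d,c,r,zmin):
    P=cloud(n,d,d>0); return P[(np.linalg.norm(P[:,:2]-np.array(c)[:2],axis=1)<r)&(P[:,2]>zmin)]
def delta(tgt,dyaw=0):
    s=monitor.observe(); R=Rotation.from_rotvec(s["tcp_rot"]); 
    return (R.inv().apply(np.array(tgt)-s["eef_pos"])*1000).round(1)
E
python3 - <<'E'
from h import *
for n in("side","top"):
    d=np.load(n+".npy"); p=cv2.imread(f"pics/{n}0.png")[:,:,::-1]
    P=cloud(n,d,red(p)); P=P[np.linalg.norm(P[:,:2]-[.3985,-.2075],axis=1)<.03]
    print(n,"knob",len(P),sphere(P,.013,[.3985,-.2075,.077]))
    print(n,"wball",sphere(near(n,d,[.523,.1735],.03,.095),.019,[.523,.1735,.108]))
    S=near(n,d,[.506,-.167],.06,.11); print("saddle walls mean",S.mean(0).round(4),len(S)); T=near(n,d,[.506,-.167],.045,.125)
    print(cv2.minAreaRect((T[:,:2]*1000).astype(np.float32)), T[:,2].max())
print(delta([.3985,-.2075,.17]))
E
```

```text
side knob 42 (array([ 0.4013, -0.2104,  0.0817]), 42)
side wball (array([0.5265, 0.1755, 0.1083]), 263)
saddle walls mean [ 0.5028 -0.1606  0.1219] 483
((504.7969055175781, -164.97659301757812), (66.07215118408203, 60.7879638671875), 22.17682456970215) 0.13685419021991063
top knob 92 (array([ 0.3995, -0.2097,  0.0804]), 89)
top wball (array([0.5256, 0.1754, 0.1084]), 242)
saddle walls mean [ 0.5037 -0.1656  0.1224] 883
((504.32135009765625, -166.5283660888672), (65.97145080566406, 58.044857025146484), 22.25714874267578) 0.13871859073361859
[ 270.8 -216.5   61.3]
```

servo_tool(
  plan=[
    [39, -31, 5, 0, 0, 0, 85],
    [39, -31, 9, 0, 0, 0, 85],
    [39, -31, 9, 0, 0, 0, 85],
    [39, -31, 9, 0, 0, 0, 85],
    [39, -31, 9, 0, 0, 0, 85],
    [39, -31, 10, 0, 0, 0, 85],
    [37, -29, 10, 0, 0, 0, 85],
    [0, 0, 0, 0, 0, 0.056, 85],
  ],
)

```text
t: 2.1
eef_pos: [0.3999, -0.206, 0.1698]
tcp_rot: [-3.08, -0.61, 0.001]
ft_force: [0.9, 0.0, 0.6]
opening: 0.994
gripper_force: 0.0
```

Run:
```python
from h import *
s=monitor.observe(); print(s["t"],s["eef_pos"],Rotation.from_rotvec(s["tcp_rot"]).as_matrix().round(3).tolist())
print(delta([.399,-.209,.0555]))
```

```text
2.1 [ 0.39986753 -0.20602652  0.16975739] [[0.925, 0.381, -0.001], [0.381, -0.925, 0.001], [-0.0, -0.001, -1.0]]
[ -1.9   2.6 114.3]
```

servo_tool(
  plan=[
    [-2, 2.5, 20, 0, 0, 0, 85],
    [0, 0, 30, 0, 0, 0, 85],
    [0, 0, 30, 0, 0, 0, 85],
    [0, 0, 24, 0, 0, 0, 85],
    [0, 0, 10, 0, 0, 0, 70],
    [0, 0, 0, 0, 0, 0, 15],
    [0, 0, 0, 0, 0, 0, 15],
    [0, 0, 0, 0, 0, 0, 15],
  ],
)

```text
t: 3.1
eef_pos: [0.3989, -0.2122, 0.0572]
tcp_rot: [3.081, 0.605, 0.002]
ft_force: [-0.7, -1.2, 1.4]
opening: 0.268
gripper_force: 58.6
```

servo_tool(
  plan=[
    [0, 0, 0, 0, 0, 0, 15],
    [0, 0, 0, 0, 0, 0, 15],
    [0, 0, 0, 0, 0, 0, 15],
    [0, 0, 0, 0, 0, 0, 15],
    [0, 0, 0, 0, 0, 0, 15],
    [0, 0, 0, 0, 0, 0, 15],
    [0, 0, 0, 0, 0, 0, 15],
    [0, 0, 0, 0, 0, 0, 15],
  ],
)

```text
t: 4.1
eef_pos: [0.3983, -0.2119, 0.0563]
tcp_rot: [3.083, 0.605, -0.0]
ft_force: [-2.2, -2.5, 2.7]
opening: 0.274
gripper_force: 58.8
```

servo_tool(
  plan=[
    [3.3, 0, -9.8, 0, 0, 0, 15],
    [4.5, 0, -9.4, 0, 0, 0, 15],
    [5.5, 0, -8.8, 0, 0, 0, 15],
    [6.6, 0, -8, 0, 0, 0, 15],
    [7.6, 0, -7.1, 0, 0, 0, 15],
    [8.3, 0, -6.2, 0, 0, 0, 15],
    [9, 0, -5.1, 0, 0, 0, 15],
    [3, 0, -1.3, 0, 0, 0, 15],
  ],
)

```text
t: 5.1
eef_pos: [0.4405, -0.1927, 0.1122]
tcp_rot: [-3.08, -0.608, 0.009]
ft_force: [-7.4, -2.6, 0.9]
opening: 0.271
gripper_force: 59.3
```

Run:
```python
from h import *
for n in("side","top"):
    p,d=capture(n); find(n,"lever_knob",k=2); find(n,"cradle_grip",k=2)
    cv2.imwrite(f"pics/{n}1.png",cv2.resize(p[100:300,250:500,::-1],None,fx=3,fy=3))
s=monitor.observe(); print(s["eef_pos"],s["ft_force"],s["wrist_torque"],s["opening"])
```

```text
side lever_knob pin 0.55 [ 0.4332 -0.1925  0.131 ] [379 160]
side lever_knob pin 0.5 [ 0.5422 -0.385   0.0313] [353 141]
side cradle_grip pin 0.93 [ 0.5165 -0.1619  0.1051] [343 168]
side cradle_grip pin 0.64 [ 0.5624 -0.2993  0.0574] [339 149]
top lever_knob pin 0.62 [ 0.5407 -0.3853  0.0373] [471 212]
top lever_knob pin 0.5 [ 0.5149 -0.1624  0.1062] [379 221]
top cradle_grip pin 0.75 [ 0.5165 -0.163   0.1042] [380 220]
top cradle_grip pin 0.57 [ 0.5612 -0.3006  0.0508] [436 202]
[ 0.44056089 -0.19263552  0.11211763] [-6.05244699 -1.55718251  0.91380336] [-0.06234286  1.13795703  0.23577885] 0.27156909946894364
```

View pics/side1.png

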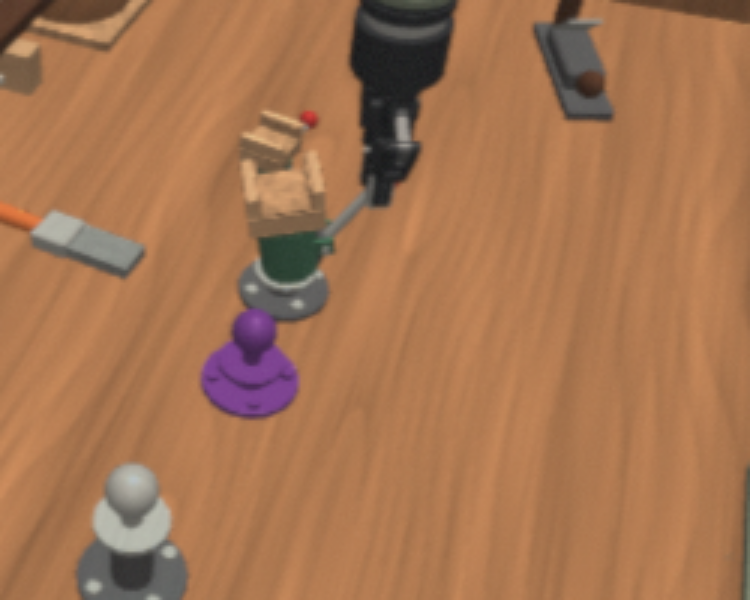

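The side crop shows the gripper holding the knob at (380,185), with the rod at about 45–50° in the picture. The cradle is rocked slightly away from the lever. I'll release and measure.

servo_tool(
  plan=[
    [0, 0, 0, 0, 0, 0, 60],
    [0, 0, 0, 0, 0, 0, 85],
    [0, 0, 0, 0, 0, 0, 85],
    [0, 0, 0, 0, 0, 0, 85],
    [0, 0, -20, 0, 0, 0, 85],
    [0, 0, -40, 0, 0, 0, 85],
    [-20, 0, -20, 0, 0, 0, 85],
    [-20, 0, 0, 0, 0, 0, 85],
  ],
)

```text
t: 6.4
eef_pos: [0.4059, -0.2095, 0.1932]
tcp_rot: [3.08, 0.606, 0.005]
ft_force: [0.7, 0.5, -0.3]
opening: 0.994
gripper_force: 0.0
```

```bash
cat >> h.py <<'E'
def lever(c,u,zr,zk):
    for n in("side","top"):
        p,d=capture(n); P=cloud(n,d,red(p)); P=P[np.linalg.norm(P[:,:2]-np.array(c)[:2],axis=1)<.14]
        P=P[P[:,2]>zr+.03]
        k0=P.mean(0)-[0,0,.008]; k,m=sphere(P,.013,k0); r=(k-np.r_[c,0])
        a=np.arctan2(k[2]-zr-.025,r[:2]@u-.032); print(n,"knob",k,m,"out",(r[:2]@u).round(4),"lever",(a-np.radians(15)).round(3))
        T=near(n,d,c,.05,zr+.09); print("  walls",cv2.minAreaRect((T[:,:2]*1000).astype(np.float32)),T[:,2].max())
E
python3 - <<'E'
from h import *
lever([.5045,-.1658],np.array([-.926,-.378]),.03,0)
E
```

```text
side knob [ 0.4212 -0.2016  0.1187] 45 out 0.0907 lever 0.565
  walls ((497.9081726074219, -168.12527465820312), (81.62969207763672, 61.79388427734375), 23.98072052001953) 0.518125571375939
top knob [ 0.4211 -0.2009  0.1188] 96 out 0.0905 lever 0.567
  walls ((496.1347961425781, -169.25701904296875), (81.75237274169922, 57.75447082519531), 21.702625274658203) 0.5409157616348161
```

The lever is only at about 0.55 because the cradle rocked. I'll grip the knob again, carry on past the arc, and then ease back.

servo_tool(
  plan=[
    [17, -2, 10, 0, 0, 0, 85],
    [0, 0, 25, 0, 0, 0, 85],
    [0, 0, 30, 0, 0, 0, 85],
    [0, 0, 25, 0, 0, 0, 85],
    [0, 0, 8, 0, 0, 0, 70],
    [0, 0, 0, 0, 0, 0, 15],
    [0, 0, 0, 0, 0, 0, 15],
    [0, 0, 0, 0, 0, 0, 15],
  ],
)

```text
t: 7.5
eef_pos: [0.4212, -0.2009, 0.0949]
tcp_rot: [3.082, 0.605, 0.002]
ft_force: [0.1, 0.6, 1.6]
opening: 0.272
gripper_force: 58.6
```

servo_tool(
  plan=[
    [0, 0, 0, 0, 0, 0, 15],
    [5, 0, -6, 0, 0, 0, 15],
    [6, 0, -6, 0, 0, 0, 15],
    [7, 0, -6, 0, 0, 0, 15],
    [8, 0, -5, 0, 0, 0, 15],
    [8, 0, -4, 0, 0, 0, 15],
    [8, 0, -3, 0, 0, 0, 15],
    [2, 0, 0, 0, 0, 0, 15],
  ],
)

```text
t: 8.5
eef_pos: [0.4615, -0.1837, 0.1245]
tcp_rot: [3.083, 0.606, -0.001]
ft_force: [-6.7, -1.6, 2.2]
opening: 0.27
gripper_force: 59.2
```

Run:
```python
from h import *
n="side"; p,d=capture(n); find(n,"cradle_grip",k=2); find(n,"cradle",k=2)
cv2.imwrite(f"pics/{n}2.png",cv2.resize(p[100:300,250:450,::-1],None,fx=3,fy=3))
s=monitor.observe(); print(s["eef_pos"],s["ft_force"],s["wrist_torque"],s["opening"])
```

```text
side cradle_grip pin 0.76 [ 0.5607 -0.3046  0.0605] [340 147]
side cradle_grip pin 0.61 [ 0.5131 -0.1646  0.107 ] [345 167]
side cradle pin 0.78 [ 0.5632 -0.3016  0.0007] [338 163]
side cradle pin 0.6 [ 0.504  -0.1654  0.0308] [345 189]
[ 0.46156322 -0.18373844  0.12455747] [-5.38658633 -0.49494011  0.51684348] [-0.20078442  0.98352838 -0.07702569] 0.2707526763369638
```

View pics/side2.png

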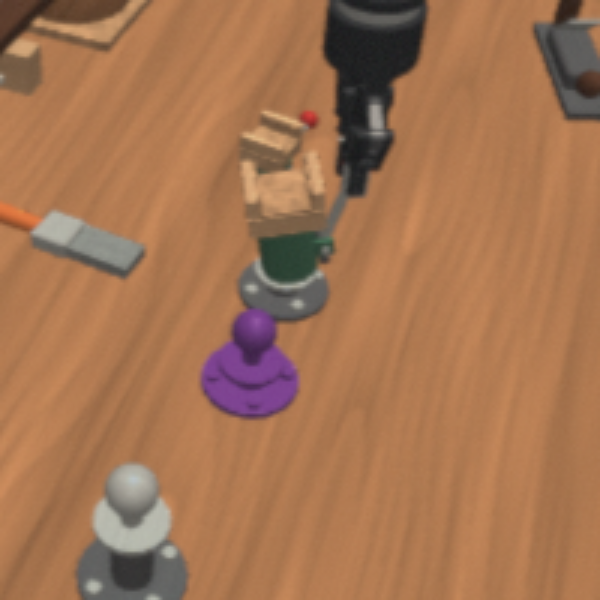

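The lever now stands much steeper, with the knob at (355,175) in the crop. The cradle is still on the parking stud and rocked a few degrees. Next I'll ease back and let go.

servo_tool(
  plan=[
    [-3, 0, 4, 0, 0, 0, 15],
    [-4, 0, 5, 0, 0, 0, 60],
    [0, 0, 0, 0, 0, 0, 85],
    [0, 0, 0, 0, 0, 0, 85],
    [0, 0, -20, 0, 0, 0, 85],
    [0, 0, -40, 0, 0, 0, 85],
    [-25, 0, -20, 0, 0, 0, 85],
    [-25, 0, 0, 0, 0, 0, 85],
  ],
)

```text
t: 9.65
eef_pos: [0.4099, -0.2063, 0.1972]
tcp_rot: [3.079, 0.606, 0.007]
ft_force: [0.1, -0.7, 0.2]
opening: 0.996
gripper_force: 0.0
```

Run:
```python
from h import *
lever([.5045,-.1658],np.array([-.926,-.378]),.03,0)
for n in("side","top"): find(n,"cradle_grip",k=2)
d=capture("top")[1]; T=near("top",d,[.5045,-.1658],.055,.085)
T=T[(T[:,2]<.14)]; print(cv2.minAreaRect((T[T[:,2]>.123][:,:2]*1000).astype(np.float32)))
G=near("top",d,[.5045,-.1658],.018,.08); print("groove z",np.median(G[:,2]))
```

```text
side knob [ 0.4469 -0.1901  0.1354] 45 out 0.0625 lever 0.946
  walls ((498.5715637207031, -168.7720489501953), (78.9659194946289, 61.95114517211914), 22.70442008972168) 0.520624647608041
top knob [ 0.4459 -0.1897  0.1352] 97 out 0.0633 lever 0.937
  walls ((496.4282531738281, -169.86013793945312), (81.21417999267578, 58.83956527709961), 20.54810333251953) 0.5471628816378433
side cradle_grip pin 0.6 [ 0.5089 -0.1686  0.1036] [346 167]
side cradle_grip pin 0.57 [ 0.5626 -0.3     0.0578] [339 148]
top cradle_grip pin 0.66 [ 0.5076 -0.1674  0.102 ] [382 224]
top cradle_grip pin 0.6 [ 0.5595 -0.2995  0.0534] [436 203]
((494.5963134765625, -170.80307006835938), (85.27428436279297, 59.1479606628418), 20.96563148498535)
groove z 0.11574507245583732
```

servo_tool(
  plan=[
    [30, -1, 0, 0, 0, 0, 85],
    [36, -1, 0, 0, 0, 0, 85],
    [36, 0, 10, 0, 0, 0, 85],
    [0, 0, 20, 0, 0, 0, 85],
    [0, 0, 30, 0, 0, 0, 85],
    [0, 0, 30, 0, 0, 0, 85],
    [0, 0, 20, 0, 0, 0, 85],
    [0, 0, 8, 0, 0, 0, 85],
  ],
)

```text
t: 10.9
eef_pos: [0.5024, -0.1644, 0.0754]
tcp_rot: [-3.081, -0.606, 0.003]
ft_force: [0.1, -0.7, -0.5]
opening: 0.998
gripper_force: 0.0
```

Run:
```python
from h import *
s=monitor.observe(); print(s["eef_pos"],s["ft_force"]); print(delta([.5045,-.1658,.079]))
```

```text
[ 0.50242407 -0.16443472  0.07542462] [ 0.12560618 -0.66064289 -0.54646442]
[ 1.4  2.  -3.6]
```

servo_tool(
  plan=[
    [1.5, 2, -3, 0, 0, 0, 85],
    [0, 0, 0, 0, 0, 0, 40],
    [0, 0, 0, 0, 0, 0, 40],
    [0, 0, 0, 0, 0, 0, 40],
    [0, 0, 0, 0, 0, 0, 40],
    [0, 0, 0, 0, 0, 0, 40],
    [0, 0, 0, 0, 0, 0, 40],
    [0, 0, 0, 0, 0, 0, 40],
  ],
)

```text
t: 11.9
eef_pos: [0.5053, -0.1665, 0.0814]
tcp_rot: [3.082, 0.605, 0.004]
ft_force: [-0.9, 0.7, 5.4]
opening: 0.67
gripper_force: 65.7
```

Run:
```python
from h import *
s=monitor.observe(); print(s); print(delta([.5045,-.1658,.079]))
```

```text
{'t': 11.9, 'joints': array([-3.40138867e-01,  3.94314035e-01,  1.87341687e+00,  4.06034027e-04,
        8.70911849e-01,  8.42820397e-01]), 'joint_velocities': array([-2.07281558e-04, -1.18474526e-03,  1.08511812e-03,  3.91308571e-04,
        9.12236276e-05, -1.11385895e-04]), 'effort': array([-6.72972221e-01, -3.73015559e+01, -1.69205761e+01, -2.41430411e-01,
       -1.48839061e-01, -1.56597490e-02]), 'eef_pos': array([ 0.50527708, -0.16651033,  0.08140332]), 'tcp_rot': array([3.08157405, 0.60476143, 0.00423543]), 'ft_force': array([-0.91282443,  0.70992263,  5.35392008]), 'wrist_torque': array([ 0.12213521, -0.01141362,  0.00938823]), 'gripper_force': 65.72057604789734, 'opening': 0.6695617742862351}
[-0.5 -1.   2.4]
```

Grasped, at an opening of about 57 mm. Now I'll lift straight up.

servo_tool(
  plan=[
    [0, 0, -5, 0, 0, 0, 40],
    [0, 0, -12, 0, 0, 0, 40],
    [0, 0, -20, 0, 0, 0, 40],
    [0, 0, -25, 0, 0, 0, 40],
    [0, 0, -25, 0, 0, 0, 40],
    [0, 0, -25, 0, 0, 0, 40],
    [0, 0, -20, 0, 0, 0, 40],
    [0, 0, -10, 0, 0, 0, 40],
  ],
)

```text
t: 12.9
eef_pos: [0.5035, -0.1663, 0.2222]
tcp_rot: [-3.082, -0.605, 0.003]
ft_force: [-1.1, -0.1, -7.6]
opening: 0.671
gripper_force: 67.3
```

Run:
```python
from h import *
s=monitor.observe(); print(s["t"],s["eef_pos"],s["tcp_rot"],s["ft_force"],s["opening"])
for n in("side","top"):
    p,d=capture(n); find(n,"cradle_socket",k=2); find(n,"park_stud_ball"); find(n,"cradle",k=2)
    print(n,"pball",sphere(near(n,d,[.5045,-.1658],.03,.05)[lambda P:P[:,2]<.09] if 0 else (lambda P:P[P[:,2]<.09])(near(n,d,[.5045,-.1658],.03,.05)),.019,[.5045,-.1658,.063]))
    print(n,"wball",sphere(near(n,d,[.526,.1755],.03,.095),.019,[.526,.1755,.108]))
    if n=="side": cv2.imwrite("pics/side3.png",cv2.resize(p[60:310,230:480,::-1],None,fx=2.4,fy=2.4))
```

```text
12.9 [ 0.5035312  -0.16629054  0.22221494] [-3.08225825e+00 -6.05221337e-01  2.51137882e-03] [-1.08216688 -0.12013103 -7.64328756] 0.6707253496600623
side cradle_socket pin 0.89 [ 0.559  -0.2974  0.028 ] [339 157]
side cradle_socket pin 0.71 [ 0.5039 -0.1695  0.205 ] [352 135]
side park_stud_ball pin 0.91 [ 0.5009 -0.0464  0.0609] [335 211]
side park_stud_ball pin 0.86 [ 0.5091 -0.1685  0.0611] [345 180]
side cradle pin 0.62 [ 0.5644 -0.3024 -0.0028] [337 164]
side cradle pin 0.61 [ 0.5008 -0.1679  0.1706] [352 147]
side pball (array([ 0.5053, -0.1669,  0.0636]), 154)
side wball (array([0.5269, 0.1753, 0.1084]), 262)
top cradle_socket pin 0.66 [ 0.5057 -0.1619  0.206 ] [389 220]
top park_stud_ball pin 0.86 [ 0.5013 -0.1695  0.0621] [379 229]
top park_stud_ball pin 0.75 [ 0.4999 -0.0486  0.0625] [325 229]
top cradle pin 0.85 [ 0.5041 -0.1679  0.1692] [388 223]
top pball (array([ 0.5045, -0.1662,  0.0624]), 9)
top wball (array([0.5256, 0.1751, 0.1086]), 244)
```

View pics/side3.png

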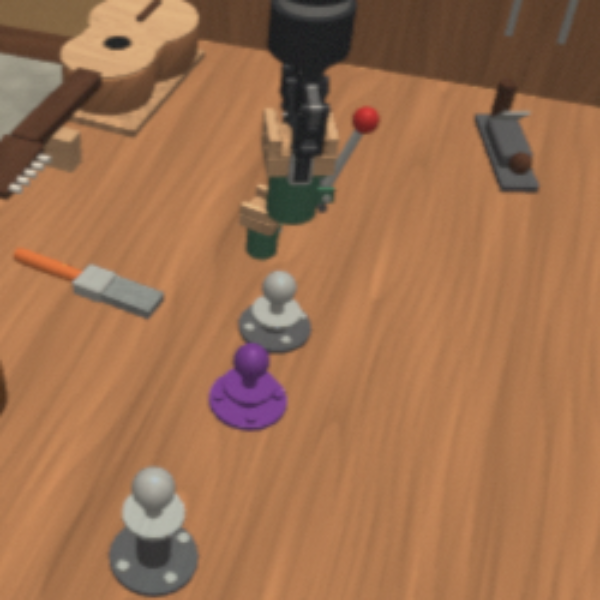

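The cradle is held upright at (290,165) with its lever up, clear of the bare parking stud. I'll carry it over the work stud.

servo_tool(
  plan=[
    [10, -20, 0, 0, 0, 0, 40],
    [20, -41, 0, 0, 0, 0, 40],
    [25, -51, 0, 0, 0, 0, 40],
    [26, -53, 0, 0, 0, 0, 40],
    [25, -51, 0, 0, 0, 0, 40],
    [22, -45, 0, 0, 0, 0, 40],
    [15, -31, 0, 0, 0, 0, 40],
    [8, -16, 0, 0, 0, 0, 40],
  ],
)

```text
t: 14.3
eef_pos: [0.5275, 0.1775, 0.2214]
tcp_rot: [3.082, 0.608, -0.002]
ft_force: [-0.1, -1.1, -7.0]
opening: 0.666
gripper_force: 67.2
```

Run:
```python
from h import *
for n in("side","top"):
    p,d=capture(n); find(n,"cradle_socket",k=1); find(n,"cradle",k=1); find(n,"work_stud_ball",k=2)
    print(n,"wball",sphere((lambda P:P[P[:,2]<.13])(near(n,d,[.526,.1755],.03,.095)),.019,[.526,.1755,.108]))
    if n=="side": cv2.imwrite("pics/side4.png",cv2.resize(p[150:320,200:400,::-1],None,fx=3.5,fy=3.5))
for i in range(3):
    s=monitor.observe(); print(s["t"],s["eef_pos"],s["tcp_rot"],s["ft_force"],delta([.5267,.1755,.1264])); capture("top")
```

```text
side cradle_socket pin 0.61 [0.5302 0.176  0.2065] [292 231]
side cradle pin 0.97 [ 0.5631 -0.3053  0.0031] [338 162]
side work_stud_ball pin 0.96 [0.5252 0.1728 0.1087] [295 262]
side wball (array([0.5268, 0.1751, 0.1086]), 262)
top cradle pin 0.89 [ 0.5587 -0.3012 -0.0021] [430 206]
top work_stud_ball pin 0.53 [ 0.6478  0.4156 -0.0007] [124 169]
top wball (array([0.526 , 0.1755, 0.108 ]), 0)
14.7 [0.52775289 0.1746476  0.22201483] [ 3.08272474e+00  6.02885121e-01 -2.72188100e-04] [-0.19300122  0.17817391 -7.83305489] [-0.6 -1.2 95.6]
14.75 [0.5277809  0.17482193 0.22205892] [ 3.08285091e+00  6.02988190e-01 -2.13914919e-05] [ 0.28172944 -0.75667377 -8.15491236] [-0.7 -1.1 95.7]
14.8 [0.52778336 0.17495519 0.22208621] [3.08287444e+00 6.03271099e-01 6.81399096e-05] [ 0.15811668  0.08163352 -6.67162335] [-0.8 -0.9 95.7]
```

View pics/side4.png

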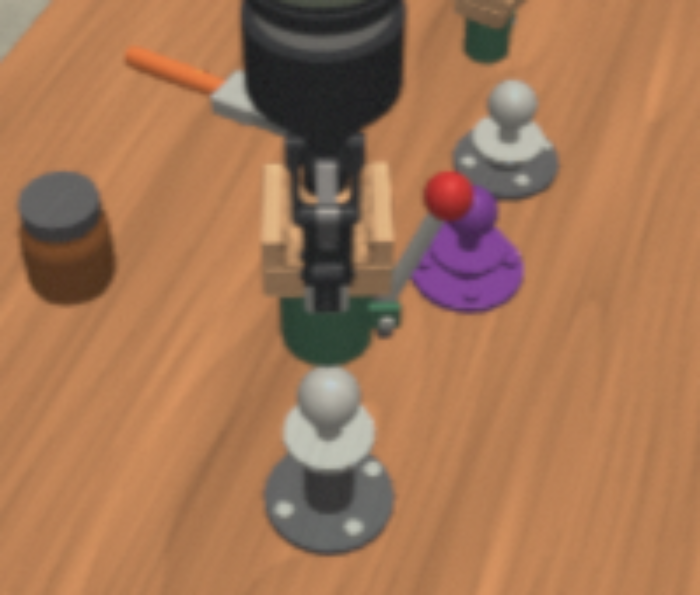

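The cradle hangs aligned above the work stud, with the socket at (327,330) over the ball at (329,397). I'll lower it to just above the ball and settle.

servo_tool(
  plan=[
    [-0.7, -0.8, 5, 0, 0, 0, 40],
    [0, 0, 10, 0, 0, 0, 40],
    [0, 0, 10, 0, 0, 0, 40],
    [0, 0, 8, 0, 0, 0, 40],
    [0, 0, 5, 0, 0, 0, 40],
    [0, 0, 2, 0, 0, 0, 40],
    [0, 0, 0, 0, 0, 0, 40],
    [0, 0, 0, 0, 0, 0, 40],
  ],
)

```text
t: 15.85
eef_pos: [0.527, 0.1764, 0.1823]
tcp_rot: [3.083, 0.605, 0.001]
ft_force: [-0.5, 0.1, -7.2]
opening: 0.668
gripper_force: 67.2
```

Run:
```python
from h import *
for i in range(3):
    d=capture("side")[1]; s=monitor.observe(); print(s["t"],s["eef_pos"],s["ft_force"],delta([.5267,.1755,.1264]))
# socket cylinder axis from side depth
z0=s["eef_pos"][2]-.0814+.03; n="side"
P=near(n,d,[.5267,.1755],.0300,z0+.004); P=P[P[:,2]<z0+.045]
f=least_squares(lambda c:np.linalg.norm(P[:,:2]-c,axis=1)-.0265,[.5267,.1755],loss="soft_l1",f_scale=.001); print("socket axis",f.x,len(P),"rms",np.sqrt(np.mean(f.fun**2)))
Q=near(n,d,[.5267,.1755],.03,.095); Q=Q[Q[:,2]<.128]; print(sphere(Q,.019,[.526,.1755,.108]))
```

```text
15.9 [0.52698418 0.1763605  0.18234907] [ 0.6258136  -1.23238356 -5.08711119] [-0.6  0.7 55.9]
15.95 [0.52696222 0.17634568 0.18231672] [ 0.27830103  0.35200982 -7.90998982] [-0.6  0.7 55.9]
16.0 [0.52691217 0.17633054 0.18228559] [-1.13328782  0.12388857 -7.88009578] [-0.5  0.7 55.9]
socket axis [0.52649381 0.17519363] 337 rms 0.0008792899416780802
(array([0.5268, 0.1754, 0.1092]), 86)
```

servo_tool(
  plan=[
    [0, 0, 3, 0, 0, 0, 40],
    [0, 0, 3, 0, 0, 0, 40],
    [0, 0, 3, 0, 0, 0, 40],
    [0, 0, 3, 0, 0, 0, 40],
    [0, 0, 3, 0, 0, 0, 40],
    [0, 0, 3, 0, 0, 0, 40],
    [0, 0, 2, 0, 0, 0, 40],
    [0, 0, 0, 0, 0, 0, 40],
  ],
)

```text
t: 17.0
eef_pos: [0.5267, 0.1763, 0.1618]
tcp_rot: [3.083, 0.605, -0.001]
ft_force: [0.1, 0.1, -6.2]
opening: 0.666
gripper_force: 67.2
```

servo_tool(
  plan=[
    [0, 0, 3, 0, 0, 0, 40],
    [0, 0, 4, 0, 0, 0, 40],
    [0, 0, 4, 0, 0, 0, 40],
    [0, 0, 4, 0, 0, 0, 40],
    [0, 0, 4, 0, 0, 0, 40],
    [0, 0, 3, 0, 0, 0, 40],
    [0, 0, 2, 0, 0, 0, 40],
    [0, 0, 0, 0, 0, 0, 40],
  ],
)

```text
t: 18.0
eef_pos: [0.5267, 0.1763, 0.1379]
tcp_rot: [3.083, 0.605, -0.0]
ft_force: [-0.0, -0.2, -7.2]
opening: 0.667
gripper_force: 67.2
```

Free all the way so far, with 11.5 mm to go.

servo_tool(
  plan=[
    [0, 0, 3, 0, 0, 0, 40],
    [0, 0, 3, 0, 0, 0, 40],
    [0, 0, 2, 0, 0, 0, 40],
    [0, 0, 1, 0, 0, 0, 40],
    [0, 0, 1, 0, 0, 0, 40],
    [0, 0, 1, 0, 0, 0, 40],
    [0, 0, 0.5, 0, 0, 0, 40],
    [0, 0, 0, 0, 0, 0, 40],
  ],
)

```text
t: 19.0
eef_pos: [0.5268, 0.1763, 0.1265]
tcp_rot: [3.083, 0.605, 0.0]
ft_force: [0.2, 0.0, -7.0]
opening: 0.668
gripper_force: 67.3
```

servo_tool(
  plan=[
    [0, 0, 0.5, 0, 0, 0, 40],
    [0, 0, 0.5, 0, 0, 0, 40],
    [0, 0, 0.5, 0, 0, 0, 40],
    [0, 0, 0.5, 0, 0, 0, 40],
    [0, 0, 0, 0, 0, 0, 40],
    [0, 0, 0, 0, 0, 0, 40],
    [0, 0, 0, 0, 0, 0, 40],
    [0, 0, 0, 0, 0, 0, 40],
  ],
)

```text
t: 20.0
eef_pos: [0.527, 0.1764, 0.1264]
tcp_rot: [-3.083, -0.605, -0.003]
ft_force: [-4.1, -1.1, 7.3]
opening: 0.668
gripper_force: 69.2
```

Contact is at exactly the expected height. Release and back off.

servo_tool(
  plan=[
    [0, 0, -1, 0, 0, 0, 40],
    [0, 0, 0, 0, 0, 0, 70],
    [0, 0, 0, 0, 0, 0, 85],
    [0, 0, 0, 0, 0, 0, 85],
    [0, 0, -15, 0, 0, 0, 85],
    [0, 0, -40, 0, 0, 0, 85],
    [0, 0, -50, 0, 0, 0, 85],
    [-50, 0, -10, 0, 0, 0, 85],
  ],
)

```text
t: 21.0
eef_pos: [0.4844, 0.1587, 0.2451]
tcp_rot: [-3.082, -0.606, -0.017]
ft_force: [-0.1, -0.9, 0.6]
opening: 1.0
gripper_force: 0.0
```

servo_tool(
  plan=[
    [-50, 0, 0, 0, 0, 0, 85],
    [-15, 0, 0, 0, 0, 0, 85],
    [0, 0, 0, 0, 0, 0, 85],
    [0, 0, 0, 0, 0, 0, 85],
    [0, 0, 0, 0, 0, 0, 85],
    [0, 0, 0, 0, 0, 0, 85],
    [0, 0, 0, 0, 0, 0, 85],
    [0, 0, 0, 0, 0, 0, 85],
  ],
)

```text
t: 22.0
eef_pos: [0.4204, 0.1329, 0.2404]
tcp_rot: [3.083, 0.605, -0.0]
ft_force: [0.1, 0.0, -0.4]
opening: 0.996
gripper_force: 0.0
```

Run:
```python
from h import *
lever([.5265,.1755],np.array([-.926,-.378]),.075,0)
for n in("side","top"):
    find(n,"cradle_socket",k=2)
    d=capture(n)[1]; G=near(n,d,[.5265,.1755],.018,.12); print("groove z",np.median(G[:,2]))
s=monitor.observe(); print(s["t"],s["eef_pos"],s["tcp_rot"])
```

```text
side knob [0.4691 0.1532 0.1801] 89 out 0.0616 lever 0.955
  walls ((518.768310546875, 173.78395080566406), (81.8218002319336, 59.50183868408203), 21.814096450805664) 0.18170571899672916h.py:34: RuntimeWarning: Mean of empty slice.
  k0=P.mean(0)-[0,0,.008]; k,m=sphere(P,.013,k0); r=(k-np.r_[c,0])
  ret = um.true_divide(
Traceback (most recent call last):
  File "h.py", line 34, in lever
    k0=P.mean(0)-[0,0,.008]; k,m=sphere(P,.013,k0); r=(k-np.r_[c,0])
                                 ~~~~~~^^^^^^^^^^^
  File "h.py", line 21, in sphere
    c=least_squares(lambda x:np.linalg.norm(Q-x,axis=1)-r,c,loss="soft_l1",f_scale=.001).x
      ~~~~~~~~~~~~~^^^^^^^^^^^^^^^^^^^^^^^^^^^^^^^^^^^^^^^^^^^^^^^^^^^^^^^^^^^^^^^^^^^^^
ValueError: Initial guess is outside of provided bounds
```

The cradle is seated: the knob is at 62 mm out and 105 mm above the rim, as given. Now I'll grip the knob and drive it down along its arc.

servo_tool(
  plan=[
    [26, -0.5, 0, 0, 0, 0, 85],
    [26, -0.5, 0, 0, 0, 0, 85],
    [0, 0, 20, 0, 0, 0, 85],
    [0, 0, 30, 0, 0, 0, 85],
    [0, 0, 24, 0, 0, 0, 85],
    [0, 0, 8, 0, 0, 0, 85],
    [0, 0, 0, 0, 0, 0, 15],
    [0, 0, 0, 0, 0, 0, 15],
  ],
)

```text
t: 23.1
eef_pos: [0.4688, 0.1536, 0.1595]
tcp_rot: [-3.083, -0.605, -0.003]
ft_force: [-0.0, 0.2, 0.4]
opening: 0.599
gripper_force: 0.0
```

servo_tool(
  plan=[
    [0, 0, 0, 0, 0, 0, 15],
    [0, 0, 0, 0, 0, 0, 15],
    [0, 0, 0, 0, 0, 0, 15],
    [0, 0, 0, 0, 0, 0, 15],
    [-5, 0, 2, 0, 0, 0, 15],
    [-5, 0, 2.5, 0, 0, 0, 15],
    [-9, 0, 5.1, 0, 0, 0, 15],
    [-8.3, 0, 6.2, 0, 0, 0, 15],
  ],
)

```text
t: 24.1
eef_pos: [0.4454, 0.144, 0.1446]
tcp_rot: [-3.082, -0.605, -0.013]
ft_force: [1.7, 1.6, 4.6]
opening: 0.271
gripper_force: 59.8
```

servo_tool(
  plan=[
    [-4.4, 0, 5.6, 0, 0, 0, 15],
    [-6.6, 0, 8, 0, 0, 0, 15],
    [-5.5, 0, 8.8, 0, 0, 0, 15],
    [-4.5, 0, 9.4, 0, 0, 0, 15],
    [-3.3, 0, 9.8, 0, 0, 0, 15],
    [0, 0, 4, 0, 0, 0, 15],
    [0, 0, 3, 0, 0, 0, 15],
    [0, 0, 0, 0, 0, 0, 15],
  ],
)

```text
t: 25.1
eef_pos: [0.421, 0.1345, 0.0947]
tcp_rot: [-3.082, -0.606, -0.003]
ft_force: [-0.0, 2.6, 4.5]
opening: 0.269
gripper_force: 65.7
```

servo_tool(
  plan=[
    [0, 0, 2, 0, 0, 0, 15],
    [0, 0, 2, 0, 0, 0, 15],
    [0, 0, 2, 0, 0, 0, 15],
    [0, 0, 2, 0, 0, 0, 15],
    [0, 0, 2, 0, 0, 0, 15],
    [0, 0, 0, 0, 0, 0, 15],
    [0, 0, 0, 0, 0, 0, 15],
    [0, 0, 0, 0, 0, 0, 15],
  ],
)

```text
t: 26.1
eef_pos: [0.4227, 0.1342, 0.0854]
tcp_rot: [-3.083, -0.603, -0.009]
ft_force: [2.6, -1.0, 7.2]
opening: 0.266
gripper_force: 66.3
```

servo_tool(
  plan=[
    [0, 0, -6, 0, 0, 0, 15],
    [0, 0, 0, 0, 0, 0, 70],
    [0, 0, 0, 0, 0, 0, 85],
    [0, 0, 0, 0, 0, 0, 85],
    [0, 0, -20, 0, 0, 0, 85],
    [0, 0, -50, 0, 0, 0, 85],
    [-50, 0, -20, 0, 0, 0, 85],
    [-50, 0, 0, 0, 0, 0, 85],
  ],
)

```text
t: 27.1
eef_pos: [0.3275, 0.0959, 0.1812]
tcp_rot: [3.083, 0.606, 0.004]
ft_force: [-0.8, -0.4, 0.4]
opening: 0.993
gripper_force: 0.0
```

Run:
```python
from h import *
c=[.5265,.1755]
p,d=capture("side"); find("side","cradle_socket",k=2); cv2.imwrite("pics/side5.png",cv2.resize(p[150:320,200:400,::-1],None,fx=3.5,fy=3.5))
G=near("side",d,c,.018,.12); print("groove z",np.median(G[:,2]))
s=monitor.observe(); print(s["t"],s["eef_pos"],s["ft_force"])
lever(c,np.array([-.926,-.378]),.075,0)
```

```text
side cradle_socket pin 0.88 [ 0.5577 -0.2984  0.0302] [340 157]
side cradle_socket pin 0.61 [0.5275 0.173  0.1106] [294 262]
groove z 0.16086325989560546
27.2 [0.32231298 0.09443428 0.17938022] [ 1.17303923  0.28673933 -0.01202932]
side knob [0.4202 0.1327 0.1225] 79 out 0.1146 lever 0.004
  walls ((526.1494140625, 177.0021514892578), (65.67617797851562, 59.73329544067383), 21.78521728515625) 0.18094679987731277
top knob [0.4201 0.1326 0.1222] 96 out 0.1147 lever 0.0
  walls ((525.4191284179688, 175.852294921875), (66.7119140625, 58.02165985107422), 22.227462768554688) 0.1836786112306774
```

View pics/side5.png

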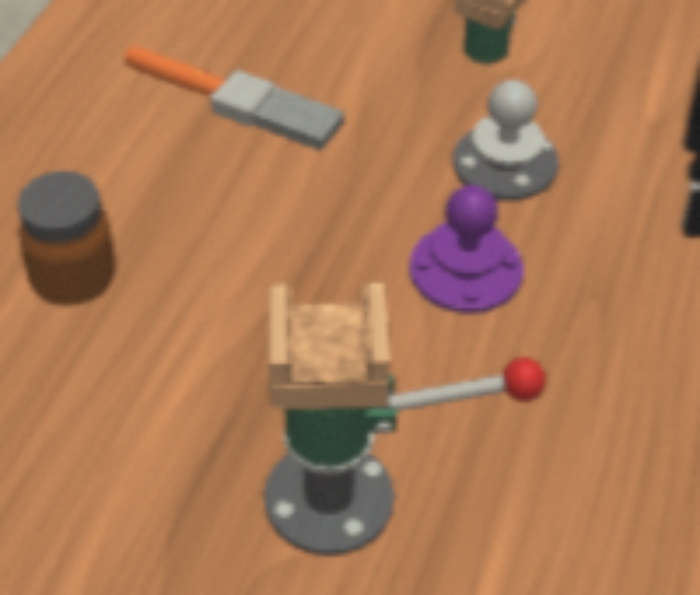

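The picture shows the cradle upright on the work stud at (330,430) with its lever down and knob at (524,378). The lever measures about 0.00 rad. The jar and brush are undisturbed, and the gripper is clear.

```bash
python3 -c "
from station import robot
print(robot.hand_in())"
```

```text
the job is handed in; nothing more can be done
None
```

The cradle is seated on the work stud with its lever measured fully down (about 0.00 rad), nothing else was touched, and the job was handed in at about 27 s; no verdict came back.

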